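# Check a cell at the third stop of the dial

## Task

Take the orange cell out of the rack and stand it, cap up, fully down in the loading cup of the cell checker: the empty cup at the white mark, nearest the robot. Let go of it, then grip the black wing knob and turn it clockwise, counting the clicks, to the third stop and no further, which puts the cell under the spring probe. Finish while still gripping the knob, holding the dial steady at that stop for the reading, with all the other cells left standing in their places.

Things in the scene. Friction and masses are not known exactly. Their poses are not given: they have to be found in the camera images.
- checker: Cell checker, fixed: dark round base plate 178 mm across, 10 mm high, with an aluminium dial (148 mm across, top at 22 mm) and five white cups. Origin: on the dial's axis, on the bench; z up. Its -x side (facing the robot within 20 degrees) has a white mark: the loading position. The probe stands 60 mm from the axis, 108 degrees counter-clockwise from +x; its red cap is 140 mm up.
- loading_cup (a point): Centre of the inner floor of the cup at the white mark; it turns with the dial. 60 mm from the axis, 25 mm above the bench. The cup is a white tube, bore 20.6 mm, 27 mm deep, rim 52 mm above the bench, flared by 2.5 mm at the mouth. Five cups stand 72 degrees apart on the 60 mm circle; two at the back hold checked cells, the others are empty.
- dial (a joint): Turn of the dial with cups and knob, rad, growing clockwise seen from above, about 0 at the start (in a stop). A spring roller clicks into the hollows of the rim: a stop every 24 degrees, first 0.419, second 0.838, third 1.257. It pulls into the nearest stop with up to 0.25 N m, halfway it tips over to the next. The third stop brings the loading cup exactly under the probe.
- probe (a joint): Spring probe over the checking position, 72 degrees clockwise from the loading position: how far its round brass tip is lifted, m. 0 when nothing is under it (tip 88 mm above the bench); about 0.002 when it rides on the cap of a seated cell. The spring presses with about 1.5 N.
- rack: Black plastic rack block, 180 x 44 x 30 mm, fixed, right of the blue pack tray, long side (its x) pointing away from the robot. Three holes in a row along x at -62, 0 and +62 mm, 20 mm wide, 20 mm deep. Origin: centre of the underside, 5 mm below z = 0 (the bench top is 5 mm lower there).
- orange_cell: The cell to check: orange sleeve, 18 mm across, 65 mm long, about 50 g, steel cap upward, standing in one of the three holes of the rack with its upper 45 mm free. Origin: centre of its underside; z along the cell towards the cap.
- blue_cell: Blue cell in the rack, same size and origin. Leave it.
- grey_cell: Grey cell in the rack, same size and origin. Leave it.
- checked_cell_1: Blue cell already checked, standing in a cup at the back of the dial, same size and origin; it rides round with the dial.
- checked_cell_2: The second checked blue cell in a cup at the back of the dial, as before.
- knob_grip (a point): Point on the dial's axis at which to grip the black wing knob, 112 mm above the bench; axes turn with the dial, z up. The knob is one piece with the dial: a bar 16 mm thick (along x), 50 mm long (along y), from 96 to 124 mm above the bench, square at the start to the direction of the loading cup. Grip it across the 16 mm; cell tops are at 90 mm, so the fingertips clear them.

How it is judged:
By the outcome, as a careful person would: the job done as asked, in the order asked, and still so for the second after the job is handed in, while the arm keeps its last pose, push and grip.
It also fails if it takes over 54 s, if anything falls off the work surface, if the arm or the gripper's body presses on something with over 40 N, if the wrist force passes 120 N, or if a joint passes its speed limit or range.

## Robot

A 6-joint arm with a two-finger parallel gripper is mounted at the origin on a cart in front of the work surface, level with it; the furniture and walls round the work are solid. World frame = base frame: x ahead of the robot, y to its left, z up, the work surface at z = 0. Lengths are in mm, angles in rad, forces in N, time in s.
With the tool pointing down it reaches from about 300 to 850 mm from the base axis. Payload 5.4 kg.
Tool frame: the origin (TCP) lies between the finger pads; the fingertips stand 22 mm ahead of it and the grasp point (between the pads) lies 3 mm ahead of it; z points along the fingers, y is the line along which they close (so a half turn about z gives the same grasp; the last joint's range is limited). The gripper opens to 85 mm and grips with 20 to 120 N. Pads are 22 mm wide; open, the fingers measure 114 mm over their backs; the gripper's body (76 mm by 85 mm) begins 54 mm behind the grasp point. The pads swing forward as they close: fully open they stand 13 mm farther back than shut.
Start: joints at [-1.322, 0.158, 1.597, -0, 1.386, -0.21], TCP at [254.627, -515.53, 253.299] pointing down, gripper open.
Joint ranges: [-2.91, 2.91], [-0.94, 2.29], [0.18, 2.7], [-1.29, 4.43], [0.17, 2.64], [-3, 3]. Speed limits (rad/s): [2.57, 2.57, 3.14, 3.14, 3.14, 3.14].

## Interface

Orientations are given as a 3x3 rotation matrix whose columns are the frame's x, y, z axes.
In Python, from station import ctrl gives the robot as it stands.
- The arm moves only by the shell command python3 jog.py 'ROWS' [OPENING]. ROWS is rows parted by semicolons, their numbers by spaces, 1 to 20 of them, each of 4 numbers: dx, dy, dz in mm, then a turn about the tool's z in rad; each row is the pose to reach, as a shift and turn from the pose commanded when the command began, along the tool's axes at that moment; what a row does not reach only later rows make up. A row lasts 1/12 s, in which the tool goes at most 41.7 mm and 0.125 rad, less where a joint would pass 70% of its speed; a pose out of reach is approached as far as the arm can. OPENING is the opening from 0.0 (shut) to 1.0 (fully open), set as the command begins (- or left out keeps the last). The fingers move at their own pace and stop on an object; the grip force is fixed at half the most. Time passes only in rows, so rows that do not move let the fingers close. It prints the time, the measured TCP pose, the force, the opening and the grip force at its end.
- ctrl.read_state(): the state, without advancing time (a new reading comes with each control period).
- ctrl.read_camera(name): name is "side" or "top"; returns a dict with "color" (400x640x3 uint8, red, green, blue), "z_map" (400x640 float32, mm along the optical axis (not along the pixel's ray), 0 where there is no reading), "fx", "fy", "cx", "cy" (pixels), "T" (4x4, takes a point from camera to world coordinates). Camera axes: x right, y down, z forward; pixel columns grow to the right and rows downward; lengths in mm; the calibration is good to about 2 mm. A picture is of the moment at which its call begins.
- ctrl.job_done(): hands the job in; it is judged then, once.
The state is a dict: "time_s": time; "joints": joint angles; "joint_velocities": joint speeds; "joint_efforts": joint torques, N m; "eef_pos": TCP position; "tool_rot": TCP orientation; "force": force on the tool from outside, world axes, zero at the start; "torque": the same for the moment, N m; "width": opening from 0.0 (shut) to 1.0 (fully open); "finger_force": force on a finger pad.
Only numpy, scipy, OpenCV 4.12 (cv2) and the standard library are available. Lean on these libraries where they do the work, as an engineer would, in place of code of your own. Each camera call takes 0.05 s, during which the arm holds its last target. There are 200 camera calls.

## Working session

There is one attempt and no reset: what is moved stays moved. The work goes in short steps, Python scripts to look and compute and a shell command to move; the robot and the scene stay as the last step left them, time stands still between calls to the robot, and variables do not carry over. Pictures are saved under pics/ and viewed, at most 10 in all, crops included, and the job is handed in when it is done.

```bash
ls; mkdir -p pics
python3 - <<'E'
from station import ctrl
import cv2,numpy as np
for n in("side","top"):
    c=ctrl.read_camera(n); cv2.imwrite(f"pics/{n}0.png",c["color"][:,:,::-1]); np.savez(f"{n}0.npz",**c)
    print(n,c["fx"],c["fy"],c["cx"],c["cy"]);print(np.round(c["T"],3))
s=ctrl.read_state();print(s["time_s"],s["eef_pos"],s["tool_rot"],s["width"])
E
```

```text
jog.py
pics
station.py
side 513.3723165385748 513.3723165385748 315.3688984316038 193.83822979248006
[[ 9.510000e-01 -9.300000e-02  2.960000e-01  1.340670e+02]
 [-3.100000e-01 -3.390000e-01  8.890000e-01 -1.156404e+03]
 [ 1.800000e-02 -9.360000e-01 -3.510000e-01  5.101360e+02]
 [ 0.000000e+00  0.000000e+00  0.000000e+00  1.000000e+00]]
top 510.8458106231662 510.8458106231662 311.35572668055846 194.46517378128195
[[-2.50000e-02 -9.92000e-01  1.23000e-01  3.21115e+02]
 [-1.00000e+00  2.50000e-02  5.00000e-03 -8.22950e+01]
 [-8.00000e-03 -1.23000e-01 -9.92000e-01  1.52606e+03]
 [ 0.00000e+00  0.00000e+00  0.00000e+00  1.00000e+00]]
0.1 [ 254.51088781 -515.03117603  252.41292323] [[ 8.96592196e-01  4.42856966e-01 -3.75946620e-04]
 [ 4.42856940e-01 -8.96590719e-01  1.67726717e-03]
 [ 4.05719202e-04 -1.67031523e-03 -9.99998523e-01]] 0.997306050797647
```

View pics/side0.png

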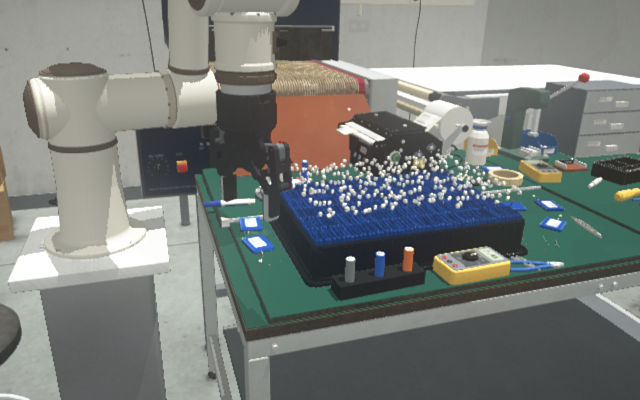

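View pics/top0.png

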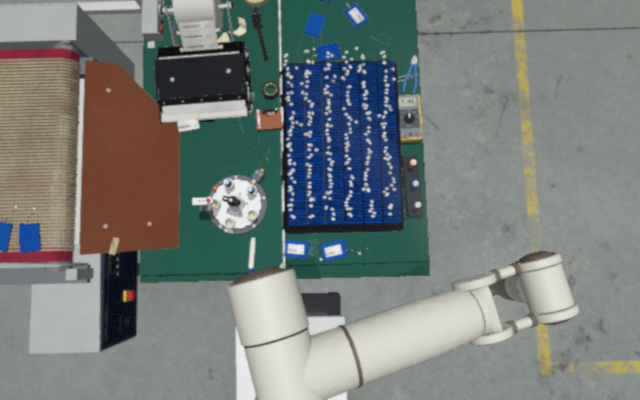

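Side view: rack at about (378,280), with grey, blue and orange cells at (350,268), (380,263) and (408,258). The checker is hidden behind the gripper and pack. Top view: checker dial at about (238,204), rack at (413,187), orange cell at about (413,162).

```bash
cat > h.py <<'E'
import numpy as np,cv2
def load(n): return dict(np.load(n))
def ray(c,u,v):
    d=c["T"][:3,:3]@np.array([(u-c["cx"])/c["fx"],(v-c["cy"])/c["fy"],1]); return c["T"][:3,3],d
def plane(c,u,v,z):
    o,d=ray(c,u,v); return o+d*(z-o[2])/d[2]
def two(c1,p1,c2,p2):
    o1,d1=ray(c1,*p1);o2,d2=ray(c2,*p2)
    A=np.stack([d1,-d2],1);t=np.linalg.lstsq(A,o2-o1,rcond=None)[0]
    a=o1+d1*t[0];b=o2+d2*t[1];return (a+b)/2,np.linalg.norm(a-b)
def proj(c,P):
    p=np.linalg.inv(c["T"])@np.append(P,1);return p[0]/p[2]*c["fx"]+c["cx"],p[1]/p[2]*c["fy"]+c["cy"]
def zpt(c,u,v):
    o,d=ray(c,u,v);return o+d*c["z_map"][int(v),int(u)]
E
python3 - <<'E'
from h import *
s,t=load("side0.npz"),load("top0.npz")
def crop(c,x,y,w,h,k): return cv2.resize(c["color"][y:y+h,x:x+w,::-1],None,fx=k,fy=k,interpolation=cv2.INTER_CUBIC)
a=crop(t,190,160,90,90,4.4);b=crop(t,390,140,40,90,4.4);print(a.shape,b.shape)
d=crop(s,320,235,120,65,4)
im=np.zeros((396+260,800,3),np.uint8)[:600]
im[:396,:396]=a[:396,:396];im[:396,400:400+b.shape[1]]=b[:396]
im[396:600,:480]=d[:204]
cv2.imwrite("pics/c1.png",im)
print(plane(t,236,204,22),plane(t,413,162,60),plane(t,413,187,25))
P=plane(t,236,204,22)
for z in(0,22,112,140):print(z,proj(s,[P[0],P[1],z]))
for c,n in((t,"t"),(s,"s")):
    hsv=cv2.cvtColor(c["color"],cv2.COLOR_RGB2HSV)
    m=cv2.inRange(hsv,(4,140,100),(16,255,255))
    x0,y0,x1,y1=(395,140,430,230) if n=="t" else (395,235,425,290)
    ys,xs=np.nonzero(m[y0:y1,x0:x1]);print(n,len(xs),xs.min()+x0,xs.max()+x0,ys.min()+y0,ys.max()+y0,xs.mean()+x0,ys.mean()+y0)
E
```

```text
(396, 396, 3) (396, 176, 3)
[484.89763409 148.99740383  22.        ] [ 590.57401726 -373.18871343   60.        ] [ 521.87992351 -376.45252115   25.        ]
0 (np.float64(287.00207604159806), np.float64(194.90197882346166))
22 (np.float64(286.99017418034396), np.float64(187.5376942543341))
112 (np.float64(286.9401219252731), np.float64(156.56782813015923))
140 (np.float64(286.92408767038), np.float64(146.6466222476753))
t 8 409 412 164 166 410.125 165.375
s 186 403 413 250 271 407.78494623655916 260.4731182795699
```

View pics/c1.png

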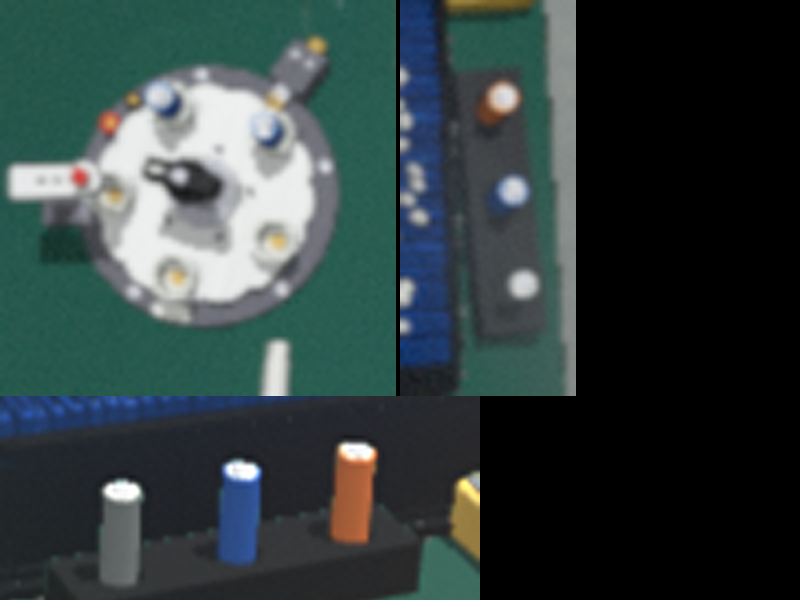

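Crop: the orange cap centre is at top (413.4,162.0) and side (409.2,249). The base plate is centred near top (238,204). Empty cups are at (230,223), (253,215) and (216,205). The white mark is at (229,231), so the loading cup is the one at (230,223).

```bash
cat > meas.py <<'E'
from h import *
from scipy.optimize import least_squares
s,t=load("side0.npz"),load("top0.npz")
def white(c,x0,y0,x1,y1,v=170):
    hsv=cv2.cvtColor(c["color"],cv2.COLOR_RGB2HSV)[y0:y1,x0:x1]
    m=((hsv[:,:,2]>v)&(hsv[:,:,1]<70)).astype(np.uint8)
    n,l,st,ce=cv2.connectedComponentsWithStats(m)
    return [(np.round(ce[i]+[x0,y0],2),st[i,4]) for i in range(1,n) if st[i,4]>3]
def go():
    T=white(t,405,150,425,215);S=white(s,340,240,415,275)
    print(T);print(S)
    for a,b in zip(T,sorted(S,key=lambda q:-q[0][0])):
        P,e=two(t,a[0],s,b[0]);print("cap",P.round(1),"gap",round(e,1),"plane85",plane(t,*a[0],85).round(1),"depth",zpt(t,*a[0]).round(1))
    # base plate
    hsv=cv2.cvtColor(t["color"],cv2.COLOR_RGB2HSV)[150:260,185:285]
    m=(~((hsv[:,:,0]>65)&(hsv[:,:,0]<95)&(hsv[:,:,1]>90))).astype(np.uint8)
    m=cv2.morphologyEx(m,cv2.MORPH_OPEN,cv2.getStructuringElement(cv2.MORPH_ELLIPSE,(31,31)))
    cs=max(cv2.findContours(m,cv2.RETR_EXTERNAL,cv2.CHAIN_APPROX_NONE)[0],key=cv2.contourArea)[:,0]+[185,150]
    P=np.array([plane(t,*p,10)[:2] for p in cs])
    r=least_squares(lambda q:np.hypot(*(P-q[:2]).T)-q[2],[485,150,89],loss="soft_l1",f_scale=1.5).x
    print("base",r,len(P))
    # yellow contacts
    H=cv2.cvtColor(t["color"],cv2.COLOR_RGB2HSV)[165:240,205:265]
    y=((H[:,:,0]>12)&(H[:,:,0]<32)&(H[:,:,1]>60)&(H[:,:,2]>120)).astype(np.uint8)
    n,l,st,ce=cv2.connectedComponentsWithStats(y)
    for i in range(1,n):
        p=ce[i]+[205,165];Q=plane(t,*p,26);d=Q[:2]-r[:2];print("yel",p.round(1),st[i,4],Q.round(1),"r",np.hypot(*d).round(1),"ang",np.degrees(np.arctan2(d[1],d[0])).round(1))
    for w,a in white(t,215,170,265,200,150):
        print("w",w,a)
if __name__=="__main__":
    go()
    z=t["z_map"];
    B=np.array([[zpt(t,u,v)[2] for u in range(210,266,4)] for v in range(178,236,3)]);print(B.round(0).astype(int))
E
python3 meas.py
```

```text
[(array([413.32, 161.5 ]), np.int32(28)), (array([415.4 , 183.04]), np.int32(25)), (array([417.91, 204.09]), np.int32(22))]
[(array([408.72, 248.32]), np.int32(25)), (array([379.96, 253.07]), np.int32(28)), (array([350.  , 258.29]), np.int32(35))]
cap [ 588.5 -371.5   69.7] gap 3.6 plane85 [ 587.4 -369.2   85. ] depth [ 589.8 -371.8   71.9]
cap [ 526.  -374.6   69.8] gap 2.6 plane85 [ 525.  -372.1   85. ] depth [ 528.  -376.2   64.4]
cap [ 464.5 -378.6   69.9] gap 3.7 plane85 [ 464.7 -376.2   85. ] depth [ 466.3 -379.5   68.5]
base [486.85558398 149.12868004  89.33579094] 169
yel [261.6 169.9] 11 [584.6  71.3  26. ] r 125.0 ang -38.5
yel [219.8 182.2] 6 [550.9 196.1  26. ] r 79.4 ang 36.2
yel [252. 183.] 7 [546.  100.4  26. ] r 76.6 ang -39.5
yel [214.5 187.5] 4 [535.3 211.9  26. ] r 79.3 ang 52.3
yel [215.7 204. ] 7 [486.  208.4  26. ] r 59.3 ang 90.8
yel [252.7 214.3] 10 [452.7  99.3  26. ] r 60.4 ang -124.4
yel [230.  222.7] 7 [429.5 166.4  26. ] r 59.9 ang 163.2
w [256.8 171.6] 5
w [259.75 174.  ] 4
w [237.56 189.52] 725
w [230.   198.75] 4
[[  1  -4   3  -3  12   5   7  11  15  
[... 441 characters left out ...]
5  51  17  24 121 122 122  28  23  29  23  27  11]
 [ 53  22  53  21  23  98  99 107  34  20  20  21  27  12]
 [  7  53  20  22  19  29  34  32  27  19  20  21  20  10]
 [  5  16  19  23  22  25  29  30  24  22  47  47  24  15]
 [ 10  23  21  20  20  25  19  19  20  22  18  24  21   5]
 [  2  11  23  19  18  19  20  16  23  26  49  49   9   8]
 [  1  10   7  21  47  26  22  17  20  18  16   8  10  -3]
 [  1   7   7  24  34  24  40  24  22  19  17   8  13  -1]
 [  3  -4   7   4  47  53  22  18  18   2   8  13  -2  -6]
 [  4   2   3   9  10  14   8   8  11   2  13  -1   7   5]
 [ -3   4   5   5   1  11  11   8  13   2   0   4   2  -2]
 [  7   2   0  -3   3   6  -1  -5   5   5   0   0   0   4]]
```

```bash
cat > tool.py <<'E'
import sys,numpy as np
from station import ctrl
s=ctrl.read_state();R=np.array(s["tool_rot"])
def to(x,y,z,psi):
    d=R.T@(np.array([x,y,z])-s["eef_pos"]);cur=np.degrees(np.arctan2(R[1,1],R[0,1]))
    print("shift",d.round(1),"turn",np.radians((cur-psi+180)%360-180).round(3),"t",s["time_s"],"q",np.round(s["joints"],2),"F",np.round(s["force"],1),"w",s["width"])
to(*map(float,sys.argv[1:5]))
E
python3 tool.py 588.5 -371 140 3.3
python3 - <<'E'
from h import *
t=load("top0.npz")
Z=np.array([[zpt(t,u,v)[2] for u in range(280,430)] for v in range(55,240)])
print(np.percentile(Z[:,10:110],[50,90,99,99.9]))
print([(u,round(zpt(t,u,162)[2]),round(plane(t,u,162,60)[1])) for u in range(394,424)])
E
```

```text
shift [363.2  19.  112.5] turn -1.17 t 0.1 q [-1.32  0.16  1.6   0.    1.39 -0.21] F [ 0.8  0.  -0.5] w 0.997306050797647
[  84.48526558  119.59778849  141.02581354 1526.05986601]
[(394, 75, -318), (395, 76, -321), (396, 80, -324), (397, 76, -327), (398, 60, -330), (399, 76, -333), (400, 77, -335), (401, 71, -338), (402, 8, -341), (403, 26, -344), (404, 22, -347), (405, 26, -350), (406, 21, -353), (407, 28, -356), (408, 25, -359), (409, 43, -362), (410, 65, -364), (411, 68, -367), (412, 72, -370), (413, 69, -373), (414, 66, -376), (415, 70, -379), (416, 67, -382), (417, 32, -385), (418, -7, -388), (419, -4, -391), (420, 0, -394), (421, 0, -396), (422, 1, -399), (423, -5, -402)]
```

```bash
python3 - <<'E'
from h import *
t=load("top0.npz")
Z=np.array([[zpt(t,u,v)[2] for u in range(382,404)] for v in range(140,186)])
print(np.where(Z>1000,0,Z).max(0).round())
E
python3 jog.py '30 2 0 -0.1;66 4 0 -0.22;103 5 0 -0.34;140 7 0 -0.46;177 9 0 -0.58;214 11 0 -0.7;250 13 0 -0.82;287 15 0 -0.94;325 17 20 -1.06;363 19 50 -1.17;363 19 80 -1.17;363 19 100 -1.17;363 19 100 -1.17;363 19 100 -1.17' 0.4; python3 tool.py 588.5 -371 61 3.3
```

```text
[ 99.  97. 148. 147. 143. 148. 142. 141. 145. 147. 144. 133. 136.  94.
  92.  94.  90.  86.  82.  85.  79.  32.]
time_s: 1.27
eef_pos: [587.6, -371.0, 151.6]
tool_rot: [[-0.058, 0.998, -0.003], [0.998, 0.058, 0.003], [0.003, -0.003, -1.0]]
force: [1.0, -0.6, 0.3]
width: 0.402
finger_force: 0.0
shift [-0.3  1.1 90.5] turn 0.001 t 1.2667 q [-0.74  0.55  1.31 -0.    1.29 -0.79] F [ 1.  -0.6  0.3] w 0.4019236504033012
```

```bash
python3 jog.py '0 1 30 0;0 1 60 0;0 1 80 0;0 1 90 0;0 1 90 0' -
python3 - <<'E'
from station import ctrl
import cv2,numpy as np
c=ctrl.read_camera("side");np.savez("side1.npz",**c)
cv2.imwrite("pics/s1.png",cv2.resize(c["color"][150:300,300:500,::-1],None,fx=4,fy=4,interpolation=cv2.INTER_CUBIC))
E
```

```text
time_s: 1.68
eef_pos: [588.6, -371.8, 62.5]
tool_rot: [[-0.057, 0.998, -0.001], [0.998, 0.057, 0.001], [0.001, -0.001, -1.0]]
force: [-0.7, 0.6, -0.3]
width: 0.403
finger_force: 0.0
```

View pics/s1.png

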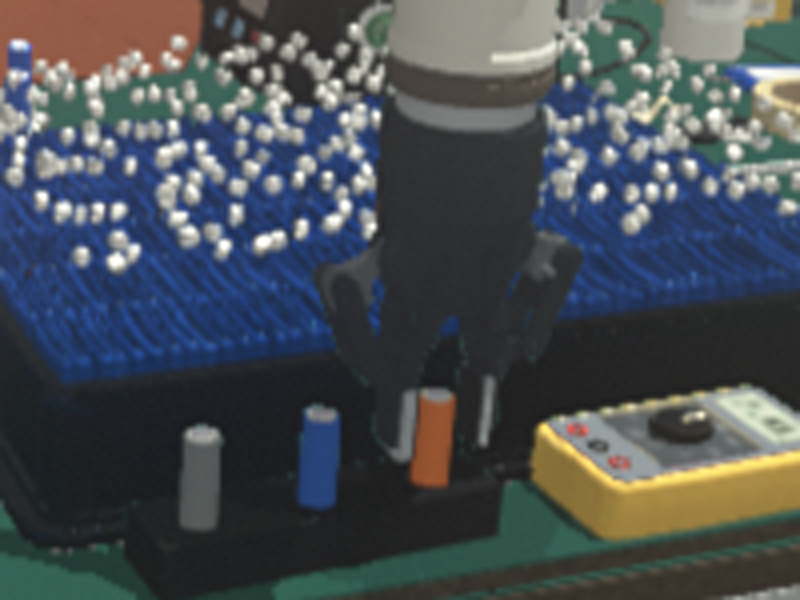

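The side crop shows the orange cell at crop (434,437), between the pads at crop (405,425) and (487,410). Both neighbours are clear. I'll check the depth alignment.

Run:
```python
from h import *
c=load("side1.npz")
print(proj(c,[588.6,-371.8,70]))
for u0,v0,n in((434,440,"cell"),(434,460,"cell"),(434,420,"cell"),(408,430,"Lpad"),(404,440,"Lpad"),(392,430,"Lfinger"),(470,430,"Rfinger"),(487,415,"Rpad")):
    print(n,zpt(c,300+u0/4,150+v0/4).round(1))
hsv=cv2.cvtColor(c["color"],cv2.COLOR_RGB2HSV);m=cv2.inRange(hsv,(4,140,80),(16,255,255))[245:275,398:420]
ys,xs=np.nonzero(m);print(xs.min()+398,xs.max()+398,xs.mean()+398)
P=[zpt(c,x+398,y+245) for x,y in zip(xs,ys)];print(np.median(P,0))
```

```text
(np.float64(409.79803574114277), np.float64(248.1064793758623))
cell [ 583.4 -380.1   49.3]
cell [ 586.9 -375.8   35.8]
cell [ 585.1 -375.4   57.5]
Lpad [ 566.8 -383.7   58.9]
Lpad [ 566.1 -382.    52.8]
Lfinger [ 561.4 -378.2   56.9]
Rfinger [ 604.1 -377.4   50.4]
Rpad [ 611.2 -379.7   58.6]
403 413 407.9312169312169
[ 583.68113983 -376.48501634   45.26477311]
```

```bash
python3 jog.py '0 0 1 0;0 0 1 0;0 0 1 0;0 0 1 0;0 0 1 0;0 0 1 0;0 0 1 0;0 0 1 0' 0.0
```

```text
time_s: 2.4
eef_pos: [590.8, -373.3, 65.4]
tool_rot: [[-0.058, 0.998, 0.003], [0.998, 0.058, -0.004], [-0.004, 0.003, -1.0]]
force: [-1.3, -1.3, 7.2]
width: 0.189
finger_force: 58.5
```

```bash
python3 jog.py '0 0 -15 0;0 0 -40 0;0 0 -80 0;0 0 -120 0;0 0 -160 0;0 0 -190 0;0 0 -190 0;0 0 -190 0' - ; python3 tool.py 429.4 166.4 230 -16.8;  python3 - <<'E'
from station import ctrl
import cv2,numpy as np
from h import proj
c=ctrl.read_camera("side");np.savez("side2.npz",**c)
p=ctrl.read_state()["eef_pos"];u,v=map(int,proj(c,p));print(u,v)
a=cv2.resize(c["color"][v-60:v+60,u-60:u+60,::-1],None,fx=3.3,fy=3.3,interpolation=cv2.INTER_CUBIC)
b=cv2.resize(c["color"][120:220,240:340,::-1],None,fx=4,fy=4,interpolation=cv2.INTER_CUBIC)
im=np.zeros((400,800,3),np.uint8);im[:396,:396]=a;im[:,400:]=b;cv2.imwrite("pics/s2.png",im)
E
```

```text
time_s: 3.07
eef_pos: [590.6, -372.4, 257.0]
tool_rot: [[-0.058, 0.998, 0.005], [0.998, 0.058, -0.004], [-0.005, 0.005, -1.0]]
force: [-0.2, 0.3, -1.1]
width: 0.189
finger_force: 59.4
shift [ 547.4 -129.7   23.8] turn 0.351 t 3.0667 q [-0.74  0.47  1.21  0.    1.46 -0.79] F [-0.2  0.3 -1.1] w 0.1886978744747298
418 155
```

View pics/s2.png

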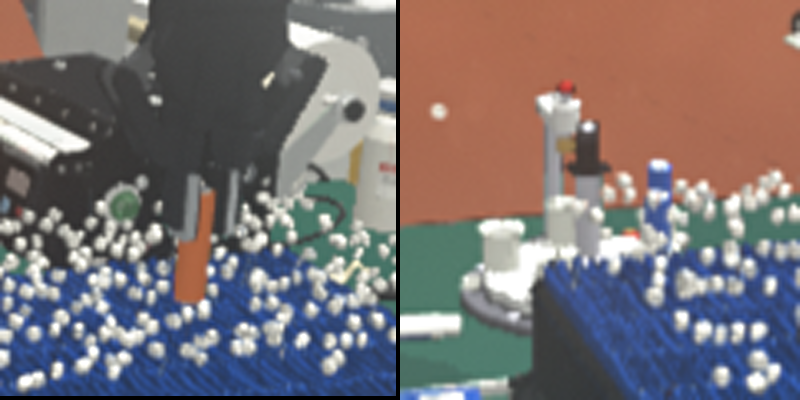

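Left crop: the held cell leans, its top at crop (207,195) and bottom at (192,300). Right crop: the knob top is at side px (287,151) and the probe's red cap at (281.5,142). The loading cup rim is at about (265.5,177). I'll measure the lean and cross-check the checker.

```bash
cat > lean.py <<'E'
from h import *
import sys
from station import ctrl
from scipy.optimize import least_squares
def lean(c,box):
    x0,y0,x1,y1=box
    hsv=cv2.cvtColor(c["color"],cv2.COLOR_RGB2HSV)[y0:y1,x0:x1];m=cv2.inRange(hsv,(4,150,70),(16,255,255))
    n,l,st,ce=cv2.connectedComponentsWithStats(m);i=1+np.argmax(st[1:,4]);ys,xs=np.nonzero(l==i)
    rows=[(np.mean(xs[ys==y])+x0,y+y0,np.ptp(xs[ys==y])+1) for y in np.unique(ys)]
    P=np.array([zpt(c,x+x0,y+y0) for x,y in zip(xs,ys)])
    return np.array(rows),P
if __name__=="__main__":
    c=load(sys.argv[1]);s=ctrl.read_state();p=np.array(s["eef_pos"])
    u,v=map(int,proj(c,p));rows,P=lean(c,(u-40,v-10,u+40,v+60))
    print(rows.round(1)[::3].tolist())
    w=rows[:,2]>8;f=np.polyfit(rows[w,1],rows[w,0],1)
    P=P[np.abs(P-np.median(P,0)).max(1)<40]
    for k,n in((0,"x"),(1,"y")):
        q=least_squares(lambda a:a[0]+a[1]*(P[:,2]-p[2])-P[:,k],[p[k],0],loss="soft_l1",f_scale=2).x;print(n,"at tcp",q[0].round(1),"slope",q[1].round(3))
    a=np.array(proj(c,p+[0,0,-3]));b=np.array(proj(c,p+[0,0,-53]))
    print("img du/dv seen",f[0],"vertical",(b-a)[0]/(b-a)[1],"u at grasp",np.polyval(f,a[1]),"tcp u",a[0],"zbottom pix",rows[-1])
E
python3 lean.py side2.npz
python3 - <<'E'
from h import *
c=load("side2.npz");A=np.array([486.9,149.1])
d=np.radians(163.2)
for n,P in(("cup rim",[A[0]+60*np.cos(d),A[1]+60*np.sin(d),52]),("knob top",[*A,124]),("probe cap",[A[0]+60*np.cos(d-np.radians(72)),A[1]+60*np.sin(d-np.radians(72)),140])):print(n,proj(c,P))
print([zpt(c,u,v).round(0) for u,v in((287,156),(265.5,183),(265.5,178))])
E
```

```text
[[420.5, 155.0, 4.0], [420.0, 158.0, 3.0], [420.0, 161.0, 3.0], [420.0, 164.0, 3.0], [419.0, 167.0, 3.0], [416.0, 170.0, 9.0], [416.0, 173.0, 7.0], [415.5, 176.0, 8.0], [415.5, 179.0, 8.0], [415.0, 182.0, 7.0], [415.0, 185.0, 5.0]]
x at tcp 589.7 slope 0.127
y at tcp -377.4 slope -0.035
img du/dv seen 8.459767350522336e-14 vertical -0.09195274318000325 u at grasp 415.99999999999886 tcp u 418.58267356403496 zbottom pix [415. 185.   5.]
cup rim (np.float64(265.999860375681), np.float64(177.07887881282863))
knob top (np.float64(287.63369058638654), np.float64(152.27238909623892))
probe cap (np.float64(281.62986607737855), np.float64(141.1501946327337))
[array([479., 127., 120.]), array([427., 161.,  37.]), array([426., 157.,  53.])]
```

```bash
python3 jog.py '20 -4 5 0;50 -12 10 0.03;88 -20 14 0.06;127 -29 14 0.08;166 -38 14 0.11;205 -47 14 0.14;244 -57 14 0.17;283 -66 14 0.19;322 -75 14 0.21;361 -84 14 0.24;400 -93 14 0.27;439 -102 14 0.29;478 -111 14 0.31;510 -119 14 0.33;535 -125 14 0.34;547 -128 14 0.35;547 -128 14 0.35;547 -128 14 0.35' -; python3 tool.py 431 166.4 155 -16.8
```

```text
time_s: 4.62
eef_pos: [428.9, 167.0, 236.9]
tool_rot: [[0.286, 0.958, -0.003], [0.958, -0.286, -0.001], [-0.001, -0.003, -1.0]]
force: [0.9, 0.2, -0.2]
width: 0.194
finger_force: 59.4
shift [ 0.1  2.4 81.9] turn 0.003 t 4.6167 q [ 0.11 -0.13  1.92 -0.    1.35  0.4 ] F [ 0.9  0.2 -0.2] w 0.193705048829015
```

```bash
python3 jog.py '0 2 30 0;0 2 65 0;0 2 95 0;0 2 110 0;0 2 115 0;0 2 115 0;0 2 115 0' -
python3 - <<'E'
from station import ctrl
import cv2,numpy as np
ims=[]
for n,(x,y) in(("side",(215,110)),("top",(180,155))):
    c=ctrl.read_camera(n);np.savez(n+"3.npz",**c)
    ims.append(cv2.resize(c["color"][y:y+100,x:x+100,::-1],None,fx=4,fy=4,interpolation=cv2.INTER_CUBIC))
cv2.imwrite("pics/s3.png",np.hstack(ims))
E
python3 lean.py side3.npz
```

```text
time_s: 5.2
eef_pos: [432.7, 165.7, 124.0]
tool_rot: [[0.289, 0.957, 0.001], [0.957, -0.289, -0.0], [0.0, 0.001, -1.0]]
force: [0.4, -0.7, -1.1]
width: 0.184
finger_force: 59.4
[[266.0, 152.0, 5.0], [266.0, 155.0, 5.0], [266.0, 158.0, 5.0], [266.5, 161.0, 6.0], [266.5, 164.0, 6.0], [266.5, 167.0, 6.0], [266.5, 170.0, 6.0]]Traceback (most recent call last):
  File "lean.py", line 16, in <module>
    w=rows[:,2]>8;f=np.polyfit(rows[w,1],rows[w,0],1)
                    ~~~~~~~~~~^^^^^^^^^^^^^^^^^^^^^^^
    raise TypeError("expected non-empty vector for x")
TypeError: expected non-empty vector for x
```

View pics/s3.png

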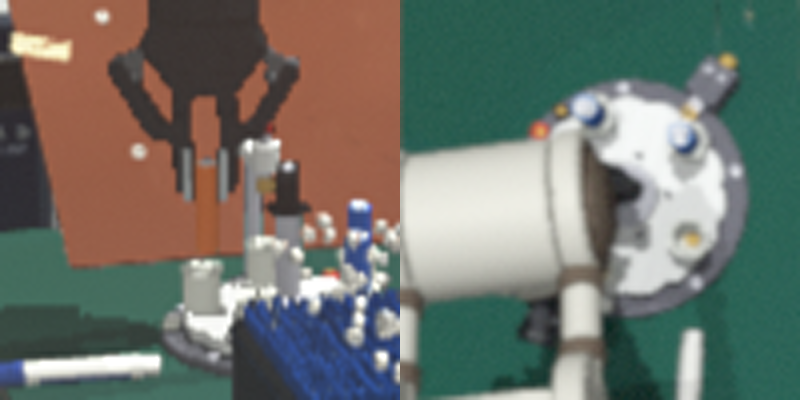

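Side crop: the held cell is centred at about px 266.6 and the cup at about 265.5, so the cell sits slightly right. I'll measure that to sub-pixel. The top view is blocked by the arm.

Run:
```python
from h import *
c=load("side3.npz");I=c["color"].astype(float)
def edges(sig,x0):   # strongest +/- gradient, parabolic peak
    g=np.gradient(sig);out=[]
    for h in(g,-g):
        i=int(np.argmax(h[1:-1]))+1;a,b,d=h[i-1:i+2];out.append(x0+i+0.5*(a-d)/(a-2*b+d))
    return np.round(out+[np.mean(out)],2)
for v in range(160,172,2):
    s=I[v:v+2,254:280].mean(0); print("cell",v,edges(-s[:,1],254))   # green channel darker? 
for v in range(174,190,2):
    s=I[v:v+2,252:279].mean(0); print("cup",v,edges(s[:,0],252))
for v in(164,168):print(I[v,258:276].astype(int).tolist())
for z in(62,52,40):
    print(z,proj(c,[429.4,166.4,z]),proj(c,[432.7,165.7,z]))
```

```text
cell 160 [262.5  276.46 269.48]
cell 162 [263.35 276.22 269.78]
cell 164 [263.07 275.74 269.4 ]
cell 166 [263.21 275.7  269.45]
cell 168 [263.04 272.79 267.91]
cell 170 [263.12 275.88 269.5 ]
cup 174 [275.94 269.72 272.83]
cup 176 [275.89 270.18 273.04]
cup 178 [260.2  269.71 264.95]
cup 180 [260.24 274.99 267.61]
cup 182 [269.68 280.12 274.9 ]
cup 184 [269.76 276.45 273.11]
cup 186 [270.86 273.39 272.13]
cup 188 [261.02 272.93 266.97]
[[153, 95, 73], [152, 95, 73], [153, 96, 74], [155, 97, 74], [154, 97, 75], [154, 95, 72], [153, 89, 57], [159, 92, 58], [161, 93, 60], [159, 92, 58], [154, 89, 57], [148, 88, 59], [153, 95, 73], [155, 97, 76], [154, 96, 74], [155, 97, 75], [156, 98, 76], [151, 104, 86]]
[[153, 96, 74], [152, 95, 73], [153, 96, 75], [152, 95, 74], [152, 95, 74], [153, 94, 72], [155, 91, 59], [159, 93, 59], [160, 93, 60], [158, 92, 59], [153, 89, 57], [147, 88, 60], [154, 96, 75], [155, 97, 76], [155, 97, 76], [154, 96, 74], [155, 96, 75], [148, 101, 85]]
62 (np.float64(265.9243797249377), np.float64(173.6586371851553)) (np.float64(267.14911206069587), np.float64(173.63880168484872))
52 (np.float64(265.9817657724727), np.float64(177.08538162548516)) (np.float64(267.2034669997697), np.float64(177.06474154013412))
40 (np.float64(266.05025685731056), np.float64(181.1752511018077)) (np.float64(267.26834049998), np.float64(181.15365624980265))
```

```bash
python3 jog.py '0 -2 0 0;0 -4 0 0;0 -4 0 0;0 -4 4 0;0 -4 8 0;0 -4 12 0;0 -4 16 0;0 -4 20 0;0 -4 20 0;0 -4 20 0' -
```

```text
time_s: 6.13
eef_pos: [428.3, 167.0, 102.9]
tool_rot: [[0.288, 0.958, 0.0], [0.958, -0.288, -0.001], [-0.001, 0.001, -1.0]]
force: [1.6, -3.4, -1.3]
width: 0.19
finger_force: 59.3
```

```bash
python3 jog.py '-0.5 0 4 0;-1 0 8 0;-1 0 11 0;-1 0 14 0;-1 0 16 0;-1 0 18 0;-1 0 18 0' -
```

```text
time_s: 6.72
eef_pos: [428.0, 166.6, 85.4]
tool_rot: [[0.288, 0.958, 0.0], [0.958, -0.288, -0.0], [0.0, 0.0, -1.0]]
force: [1.2, -2.3, 1.7]
width: 0.193
finger_force: 59.8
```

```bash
python3 jog.py '-1 0 2 0;-1 0 4 0;-1 0 4 0;-1 0 4 0' -
```

```text
time_s: 7.05
eef_pos: [428.7, 166.6, 85.0]
tool_rot: [[0.288, 0.958, 0.001], [0.958, -0.288, 0.002], [0.002, 0.0, -1.0]]
force: [-10.5, -1.2, 31.8]
width: 0.185
finger_force: 63.9
```

```bash
python3 jog.py '0 0 -3 0;0 0 -4 0;0 0 -4 0;0 0 -4 0;0 0 -4 0;0 0 -4 0' 0.32 && python3 jog.py '0 0 -4 0;0 0 -12 0;0 0 -30 0;0 0 -60 0;0 0 -95 0;0 0 -120 0;0 0 -120 0;0 0 -120 0' -
python3 - <<'E'
from station import ctrl
import cv2,numpy as np
ims=[]
for n,(x,y) in(("side",(215,110)),("top",(180,155))):
    c=ctrl.read_camera(n);np.savez(n+"4.npz",**c)
    ims.append(cv2.resize(c["color"][y:y+100,x:x+100,::-1],None,fx=4,fy=4,interpolation=cv2.INTER_CUBIC))
cv2.imwrite("pics/s4.png",np.hstack(ims))
E
python3 tool.py 486.9 149.1 140 -16.8
```

```text
time_s: 7.55
eef_pos: [427.1, 165.6, 84.8]
tool_rot: [[0.288, 0.958, -0.001], [0.958, -0.288, 0.0], [-0.0, -0.001, -1.0]]
force: [0.5, -1.3, -0.3]
width: 0.316
finger_force: 0.0
time_s: 8.22
eef_pos: [428.8, 165.7, 207.6]
tool_rot: [[0.288, 0.958, 0.005], [0.958, -0.288, 0.001], [0.002, 0.004, -1.0]]
force: [0.4, 0.6, 1.0]
width: 0.322
finger_force: 0.0
shift [ 1.6 62.3 64.6] turn 0.001 t 8.3167 q [ 0.1  -0.11  1.97  0.    1.28  0.4 ] F [ 0.   0.3 -0.6] w 0.3205577438267506
```

View pics/s4.png

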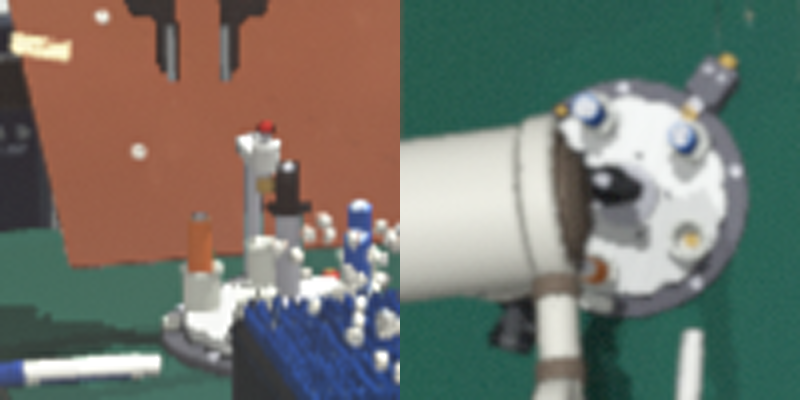

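The orange cell stands upright in the loading cup: its cap is at side px (265,163) and the rim at about (265.5,177). The dial hasn't moved. The knob is at side px (287,153), with a collar below it at z of about 97, so I'll keep the fingertips above that.

```bash
python3 jog.py '0 15 0 0;1 40 0 0;1.5 58 10 0;1.5 62 30 0;1.5 62 50 0;1.5 62 55 0;1.5 62 55 0;1.5 62 55 0' 0.6; python3 tool.py 486.3 149.2 122 -16.8
python3 - <<'E'
from station import ctrl
import cv2,numpy as np
ims=[]
for n,(x,y) in(("side",(237,95)),("top",(180,155))):
    c=ctrl.read_camera(n);np.savez(n+"5.npz",**c)
    ims.append(cv2.resize(c["color"][y:y+100,x:x+100,::-1],None,fx=4,fy=4,interpolation=cv2.INTER_CUBIC))
cv2.imwrite("pics/s5.png",np.hstack(ims))
E
```

```text
time_s: 8.98
eef_pos: [486.7, 149.2, 149.8]
tool_rot: [[0.288, 0.958, -0.002], [0.958, -0.288, -0.0], [-0.001, -0.002, -1.0]]
force: [-0.0, 0.3, 0.1]
width: 0.601
finger_force: 0.0
shift [-0.1 -0.3 27.8] turn 0.001 t 8.9833 q [0.06 0.1  1.88 0.   1.17 0.35] F [-0.   0.3  0.1] w 0.6006519520262152
```

View pics/s5.png

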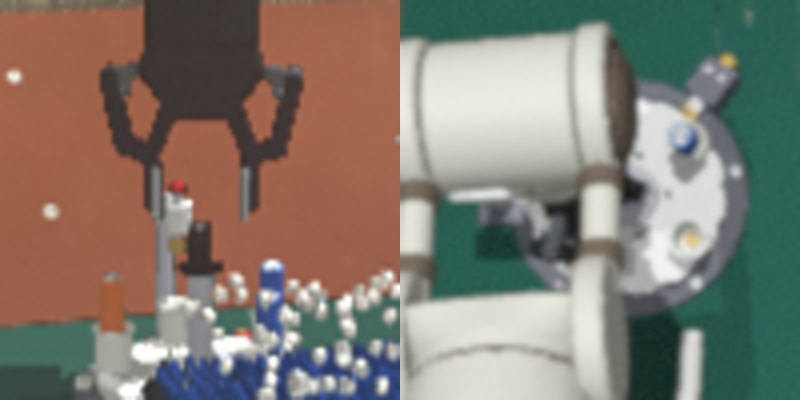

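Side crop: the knob at crop x=200 is centred between the pads at 155 and 245. Next I'll descend and grip.

```bash
python3 jog.py '0 0 10 0;0 0 20 0;0 0 27 0;0 0 28 0;0 0 28 0' - && python3 jog.py '0 0 0 0;0 0 0 0;0 0 0 0;0 0 0 0;0 0 0 0;0 0 0 0;0 0 0 0;0 0 0 0' 0.0
```

```text
time_s: 9.5
eef_pos: [486.5, 149.1, 121.3]
tool_rot: [[0.288, 0.958, -0.002], [0.958, -0.288, -0.0], [-0.001, -0.002, -1.0]]
force: [-0.0, 0.6, -0.2]
width: 0.601
finger_force: 0.0
time_s: 10.17
eef_pos: [486.0, 149.7, 123.0]
tool_rot: [[0.288, 0.958, -0.004], [0.958, -0.288, 0.001], [-0.0, -0.004, -1.0]]
force: [-7.1, 0.7, 8.4]
width: 0.175
finger_force: 60.2
```

```bash
python3 jog.py '0 0 0 0.08;0 0 0 0.16;0 0 0 0.25;0 0 0 0.34;0 0 0 0.42;0 0 0 0.42;0 0 0 0.42' -
python3 - <<'E'
from station import ctrl
import numpy as np
s=ctrl.read_state();R=s["tool_rot"];print(np.degrees(np.arctan2(R[1][1],R[0][1])),np.round(s["torque"],2))
E
```

```text
time_s: 10.75
eef_pos: [485.5, 150.0, 123.0]
tool_rot: [[0.654, 0.757, -0.005], [0.757, -0.654, 0.001], [-0.002, -0.004, -1.0]]
force: [-9.1, 1.3, 10.1]
width: 0.173
finger_force: 60.6
-40.83109900910569 [ 0.4   1.5  -0.32]
```

```bash
python3 jog.py '0 0 0 0.08;0 0 0 0.16;0 0 0 0.25;0 0 0 0.34;0 0 0 0.42;0 0 0 0.42;0 0 0 0.42' -; python3 jog.py '0 0 0 0.08;0 0 0 0.16;0 0 0 0.25;0 0 0 0.33;0 0 0 0.39;0 0 0 0.417;0 0 0 0.417;0 0 0 0.417' -
python3 - <<'E'
from station import ctrl
import cv2,numpy as np
s=ctrl.read_state();R=s["tool_rot"];print(np.degrees(np.arctan2(R[1][1],R[0][1])),np.round(s["torque"],2))
ims=[]
for n,(x,y) in(("side",(237,95)),("top",(180,155))):
    c=ctrl.read_camera(n);np.savez(n+"6.npz",**c)
    ims.append(cv2.resize(c["color"][y:y+100,x:x+100,::-1],None,fx=4,fy=4,interpolation=cv2.INTER_CUBIC))
cv2.imwrite("pics/s6.png",np.hstack(ims))
E
```

```text
time_s: 11.33
eef_pos: [485.1, 150.5, 122.9]
tool_rot: [[0.906, 0.424, -0.006], [0.424, -0.906, 0.002], [-0.004, -0.004, -1.0]]
force: [-11.3, 4.2, 10.6]
width: 0.173
finger_force: 60.7
time_s: 12.0
eef_pos: [485.0, 151.0, 122.9]
tool_rot: [[1.0, 0.021, -0.006], [0.021, -1.0, 0.003], [-0.006, -0.003, -1.0]]
force: [-11.2, 6.7, 11.2]
width: 0.177
finger_force: 60.7
-88.78465546326504 [ 1.01  1.75 -0.33]
```

View pics/s6.png

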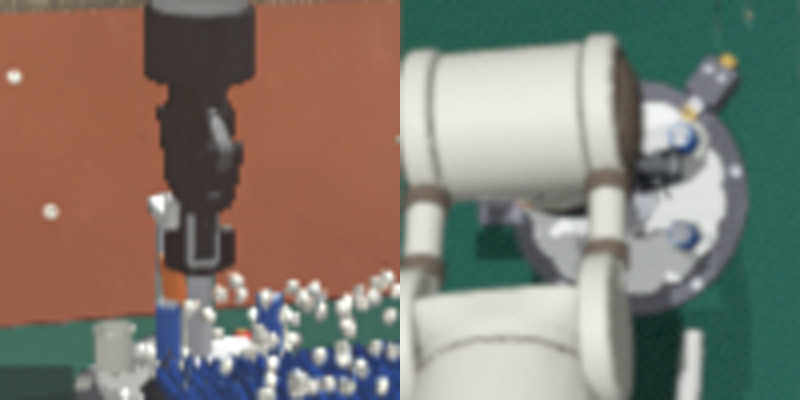

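Side crop: the orange cell stands under the probe at crop (172,285). Top view: a checked cell sits at each of crop (684,138) and (684,235). The first of those is the same spot as before the turn, which fits a 72° rotation. A quick numeric check follows.

Run:
```python
from h import *
from station import ctrl
import time
np.savez("top7.npz",**ctrl.read_camera("top"))
C=np.array([486.4,149.2])
for f in("top0.npz","top4.npz","top7.npz"):
    c=load(f);h=cv2.cvtColor(c["color"],cv2.COLOR_RGB2HSV)[170:225,215:265]
    m=((h[:,:,0]>98)&(h[:,:,0]<125)&(h[:,:,1]>70)).astype(np.uint8)
    n,l,st,ce=cv2.connectedComponentsWithStats(m)
    for i in range(1,n):
        if st[i,4]>8:
            q=plane(c,*(ce[i]+[215,170]),85)[:2]-C;print(f,st[i,4],(ce[i]+[215,170]).round(2),np.hypot(*q).round(1),np.degrees(np.arctan2(q[1],q[0])).round(1))
s=ctrl.read_state();print(s["time_s"],np.round(s["joint_velocities"],4),np.round(s["force"],1),s["finger_force"])
```

```text
top0.npz 12 [228.42 184.17] 50.4 13.1
top0.npz 11 [251.91 190.45] 62.7 -62.2
top4.npz 11 [228.55 184.18] 50.3 12.7
top4.npz 10 [251.9 190.7] 62.4 -62.7
top7.npz 12 [251.58 191.  ] 61.2 -63.0
12.15 [-0.0008  0.0013 -0.0006  0.0004  0.0002  0.0004] [-10.1   7.3  11.2] 60.681391954422
```

```bash
python3 -c "
from station import ctrl
print(ctrl.job_done())"
```

```text
the job is handed in; nothing more can be done
None
```

I handed the job in at about 12 s: the orange cell is seated cap up in the loading cup, the dial is turned 72° clockwise to the third stop and the gripper still holds the knob; I couldn't see the probe tip touch the cap.

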